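Find and press the hidden release of a specimen canister

TASK

The release notch of the round specimen canister is hidden somewhere in its black rim: sweep a fingertip lightly along the top of the rim until it finds the notch, then press the catch inside the notch fully down, so that the orange lid pops up and stays up. Grasp nothing, leave the minerals, the tape and the torch where they are, and finish clear of everything.

Things in the scene. Friction and masses are not known exactly. Their poses are not given: they have to be found in the camera images.
- canister: Round grey specimen canister fixed to the table, 172 mm across, 60 mm high; origin at the centre of its underside, z up; its yaw tells nothing of the notch. Inside the black rim are a groove 8 mm wide and the orange lid, 100 mm across, top 58 mm above the table when shut.
- rim (a point): Centre of the rim's flat top, on the axis, 60 mm above the table. The black rim runs 58 to 86 mm from here. Its one notch, black too, is 17 mm deep, open inward and outward and spans 40 degrees (52 mm wide at 76 mm from the axis). Its middle lies up to 100 degrees either side of the rim's point nearest the robot (-x side); elsewhere the rim is unbroken.
- catch (a joint): Travel of the catch in the notch, m: 0 up (as at the start), 0.008 fully down. A black key 26 mm (radial) by 42 mm, its middle 72 mm from the axis; its top is 54 mm above the table (6 mm below the rim's), 46 mm when fully down. It moves straight down under about 6 N and stays where it is pressed.
- lid (a joint): Rise of the orange lid, m: 0 shut, 0.012 fully up. The catch drives it: the lid rises 1.5 times as far as the catch goes down.
- amethyst: Bystander: loose purple crystal rock, 58 x 80 x 42 mm, origin under its middle; leave alone.
- tape: Bystander: loose roll of green tape, 52 mm across, 28 mm high, origin under its middle; leave alone.
- torch: Bystander: loose black torch with a blue ring, lying, 32 x 104 x 32 mm, origin under its middle; leave alone.
- crystal: Bystander: loose blue crystal cluster, 57 x 60 x 41 mm, behind the canister, origin under its middle; leave alone.
Things that resemble listed ones, but are neither listed nor needed, are in the scene too. There is more than one size of the canister; the one meant has the size given above.

How it is judged:
On the way, in this order (a step that is already met when the one before it is completed fails the run):
1. a fingertip feels the canister while the catch is still up (contact force between the fingers and canister above 0.5 N and value of joint catch below 0.002 m), for 0.1 s.
2. the fingertip presses the catch down (contact force between the fingers and canister above 0.5 N and value of joint catch above 0.0065 m), for 0.1 s.
At the end, for the whole second after the job is handed in: The catch is down by at least 6.5 of its 8 mm, the lid is up by at least 9 mm, the four bystanders are within 20 mm of where they stood, and the robot touches nothing (value of joint catch above 0.0065 m and value of joint lid above 0.009 m and distance of each of amethyst, tape, torch, crystal from where it was at the start of the episode below 0.02 m).
It fails at once if a bystander is pushed, lifted or carried more than 20 mm (distance of any of amethyst, tape, torch, crystal from where it was at the start of the episode above 0.02 m).
It fails at once if the fingers bear down hard on the canister (over 60 N) (contact force between the fingers and canister above 60 N).
It also fails if it takes over 70 s, if anything falls off the work surface, if the arm or the gripper's body presses on something with over 40 N, if the wrist force passes 120 N, or if a joint passes its speed limit or range.

ROBOT

A 7-joint arm with a two-finger parallel gripper is mounted at the origin on a cart in front of the work surface, level with it; the furniture and walls round the work are solid. World frame = base frame: x ahead of the robot, y to its left, z up, the work surface at z = 0. Lengths are in m, angles in rad, forces in N, time in s.
With the tool pointing down it reaches from about 0.425 to 0.925 m from the base axis. Payload 6.8 kg.
Tool frame: the origin (TCP) lies at the very end of the fingers, on their centre line; the grasp point (between the pads) lies 19 mm behind it (tcp_to_grasp is the distance from the TCP to the grasp point, in m); z points along the fingers, y is the direction in which the jaws open and shut (so a half turn about z gives the same grasp; the last joint's range is limited). The gripper opens to 85 mm and grips with 20 to 120 N. Pads are 22 mm wide; open, the fingers measure 114 mm over their backs; the gripper's body (76 mm by 85 mm) begins 54 mm behind the grasp point. The pads swing forward as they close: fully open they stand 13 mm farther back than shut.
Start: joints at [-1.357, 0.477, 0.022, 1.555, -0.011, 1.109, -0.083], TCP at [0.213, 0.64, 0.231] pointing down, gripper open.
Joint ranges: [-2.96, 2.96], [-0.34, 2.1], [-1.41, 1.46], [0.24, 2.44], [-1.37, 4.51], [0.17, 1.92], [-2.96, 2.96]. Speed limits (rad/s): [2.39, 2.39, 3.14, 3.14, 3.14, 3.14, 3.14].

INTERFACE

Orientations are given as a unit quaternion [w, x, y, z].
In Python, from station import * gives the robot as it stands.
- The arm moves only by the tool apply_moves, never from a script. Its argument "increments" is one flat list of numbers, 5 for each row, row after row: the finger opening in mm, from 0 to 85.4, then the shift along the tool's x, y, z in mm, then the turn about the tool's z in degrees. In form: [claw, tx, ty, tz, roll, claw, tx, ty, tz, roll, ...]. A call has 1 to 12 rows; each row shifts and turns the pose as measured when the row begins, along the tool's axes as they then stand; what a row does not reach is not made up. A row lasts 1/8 s, in which the tool goes at most 62.5 mm and 10.7 degrees, less where a joint would pass 70% of its speed; a pose out of reach is approached as far as the arm can. A call with a gripper value outside its range is refused whole. The fingers move at their own pace and stop on an object; "squeeze" is the grip in N (left out, the last holds). Time passes only in rows, so rows that do not move let the fingers close. It gives the time, the measured TCP pose, the force and the opening at its end, in the units of the state.
- get_obs(): the state, without advancing time (a new reading comes with each control period).
- read_camera(name): name is "side" or "top"; returns (picture, depth): 384x512x3 uint8, blue, green, red; 384x512 float32, m along the optical axis (not along the pixel's ray), 0 where there is no reading.
- get_calibration(name): a dict with "mtx" (3x3 intrinsics, pixels), "D" ([k1, k2, p1, p2, k3] as OpenCV has them; the pictures are not rectified), "camera_from_world" (4x4, takes a point from world to camera coordinates). Camera axes: x right, y down, z forward; pixel columns grow to the right and rows downward; lengths in m; the calibration is good to about 2 mm. A picture is of the moment at which its call begins. get_calibration takes no time and is no camera call.
- hand_in(): hands the job in, once; it reports no verdict.
Trained networks look in the newest picture that a camera, given by its name, has taken for a name from the list of things; names that differ only in an ending like _2 or _b are one class to them, and where a whole thing is asked for, a point or a joint stands for the part that bears it (a point fixed in the world has none). Each returns a list of dicts, best first, with "p" (0 to 1); they miss things now and then, are a little off and sometimes report something else, mostly with a low value. They report only what shows in the picture. A call takes as long as a camera call. They do not tell look-alikes from the thing itself.
- outline_of(camera, thing): "pixels" (384x512 bool, what is visible of it) and "extent" ([centre column, centre row, width, height] in pixels, round what is visible of it).
The state is a dict: "t": time; "q": joint angles; "joint_vel": joint speeds; "joint_torque": joint torques, N m; "eef_pos": TCP position; "tool_rot": TCP orientation; "contact_force": force on the tool from outside, world axes, zero at the start; "torque": the same for the moment, N m; "gripper_width": opening from 0.0 (shut) to 1.0 (fully open).
Only numpy, scipy, OpenCV 4.12 (cv2) and the standard library are available. Lean on these libraries where they do the work, as an engineer would, in place of code of your own. Each camera call takes 0.05 s, during which the arm holds its last target.

## Working session

There is one attempt and no reset: what is moved stays moved. The work goes in short steps, Python scripts to look and compute and a tool call to move; the robot and the scene stay as the last step left them, time stands still between calls to the robot, and variables do not carry over. Pictures are saved under pics/ and viewed, and the job is handed in when it is done.

Besides the shell and the picture viewer there is one more tool, called after ">>>" as name(argument=value, ...) on one line, values as JSON. apply_moves: Moves the arm, as the interface text tells. Its arguments: {"type":"object","properties":{"increments":{"type":"array"},"squeeze":{"type":"number"}},"required":["increments"]}

```bash
mkdir -p pics; ls
python3 - <<'E'
from station import *
import cv2
o=get_obs();print({k:o[k] for k in('t','eef_pos','tool_rot','contact_force','gripper_width')})
for c in('side','top'):
    p,d=read_camera(c);cv2.imwrite(f'pics/{c}0.png',p)
    print(c,get_calibration(c))
    for th in('canister','rim','catch','lid'):
        try:
            for r in outline_of(c,th)[:3]: print(th,r['p'],r['extent'])
        except Exception as e: print(th,e)
E
```

```text
pics
{'t': 0.0, 'eef_pos': array([0.21331811, 0.639774  , 0.23032241]), 'tool_rot': array([-6.12524855e-05,  1.60186177e-01,  9.87086383e-01, -9.26287092e-04]), 'contact_force': array([-0.01196668,  0.34691486,  0.52871299]), 'gripper_width': 1.0018936355574446}
side {'mtx': array([[403.74173781,   0.        , 251.9375666 ],
       [  0.        , 403.74173781, 191.99434361],
       [  0.        ,   0.        ,   1.        ]]), 'D': array([0.01980432, 0.        , 0.        , 0.        , 0.        ]), 'camera_from_world': array([[ 0.90799983, -0.41845749, -0.02072785, -0.46941905],
       [-0.25718442, -0.51763636, -0.81603234,  0.24752523],
       [ 0.33074535,  0.7462881 , -0.57763447,  0.90059373],
       [ 0.        ,  0.        ,  0.        ,  1.        ]])}
canister 0.6 [253.2, 206.1, 60.8, 54.2]
canister 0.56 [199.5, 182.9, 39.0, 35.1]
rim 0.81 [253.6, 208.6, 65.9, 52.9]
rim 0.81 [200.4, 181.4, 40.5, 31.5]
catch 0.66 [254.1, 217.9, 15.3, 7.7]
lid 0.56 [252.8, 199.4, 34.2, 25.4]
lid 0.56 [197.3, 175.7, 20.6, 15.8]
top {'mtx': array([[488.80493546,   0.        , 254.46221847],
       [  0.        , 488.80493546, 192.6263275 ],
       [  0.        ,   0.        ,   1.        ]]), 'D': array([-0.10862683,  0.        ,  0.        ,  0.        ,  0.        ]), 'camera_from_world': array([[-0.00670648, -0.99997509,  0.00220121,  0.07578064],
       [-0.98607557,  0.00624746, -0.16618046,  0.5761811 ],
       [ 0.16616257, -0.00328504, -0.9860929 ,  1.50790853],
       [ 0.        ,  0.        ,  0.        ,  1.        ]])}
canister 0.83 [191.7, 229.5, 40.2, 35.4]
canister 0.8 [253.9, 200.7, 56.1, 55.5]
rim 0.65 [191.9, 230.2, 39.9, 37.9]
rim 0.57 [252.9, 202.4, 57.8, 53.3]
catch 0.62 [193.8, 241.6, 7.1, 4.2]
catch 0.5 [273.7, 205.6, 12.4, 16.7]
catch 0.44 [254.0, 201.0, 56.4, 55.6]
lid 0.76 [191.4, 228.9, 26.7, 26.4]
```

Run:
```python
import cv2,numpy as np
from station import *
for c,(x,y,w) in dict(side=(160,150,140),top=(160,160,140)).items():
    p=cv2.imread(f'pics/{c}0.png')
    r=cv2.resize(p[y:y+100,x:x+w],None,fx=5.7,fy=5.7,interpolation=cv2.INTER_CUBIC)
    r=(255*(r/255.)**0.5).astype('uint8')
    cv2.imwrite(f'pics/{c}0z.png',r)
```

```text
(no output)
```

View pics/side0.png

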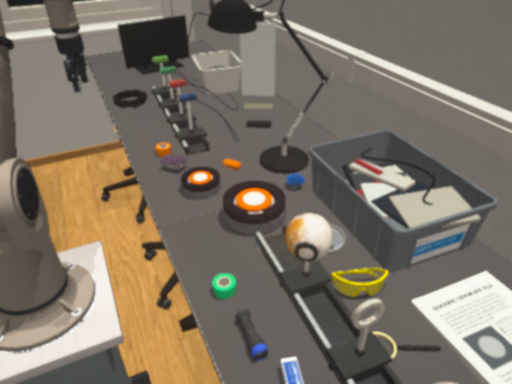

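View pics/top0.png

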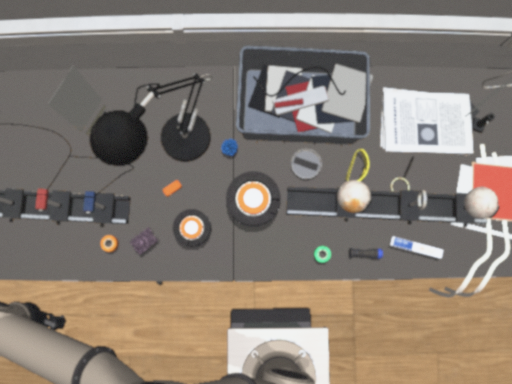

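```bash
sleep 1
```

```text
(no output)
```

View pics/side0z.png

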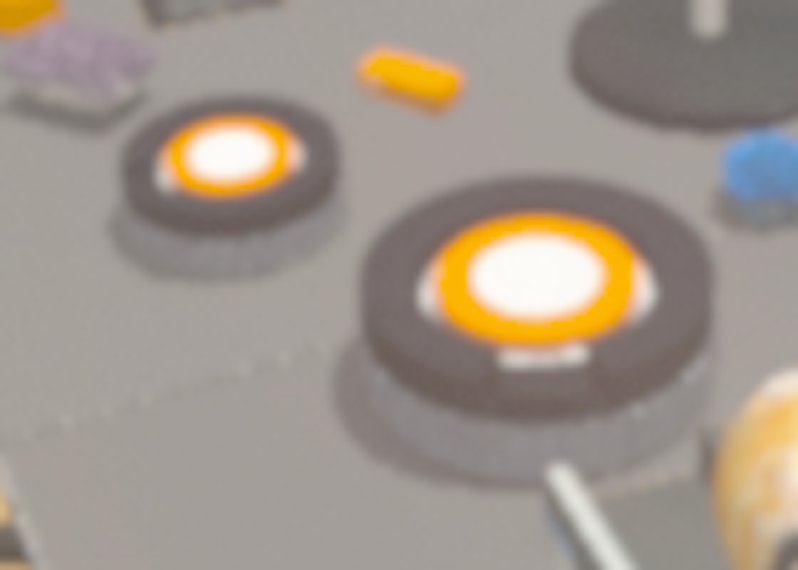

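View pics/top0z.png

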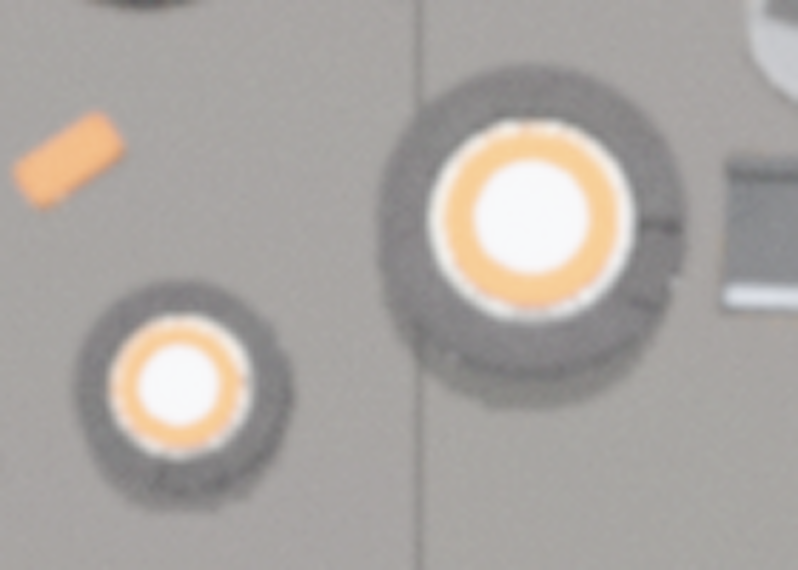

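```bash
cat > h.py <<'E'
from station import *
import cv2,numpy as np
def ray(c,uv,z):
    k=get_calibration(c);T=k['camera_from_world']
    n=cv2.undistortPoints(np.array(uv,float).reshape(-1,1,2),k['mtx'],k['D']).reshape(-1,2)
    R=T[:3,:3];o=-R.T@T[:3,3];d=np.c_[n,np.ones(len(n))]@R
    return o+d*((z-o[2])/d[:,2])[:,None]
def proj(c,P):
    k=get_calibration(c);T=k['camera_from_world']
    return cv2.projectPoints(np.array(P,float).reshape(-1,1,3),cv2.Rodrigues(T[:3,:3])[0],T[:3,3],k['mtx'],k['D'])[0].reshape(-1,2)
E
python3 - <<'E'
from h import *
boxes=dict(side=(225,180,60,45),top=(225,172,60,60))
cs=[]
for c,(x,y,w,h) in boxes.items():
    p=cv2.imread(f'pics/{c}0.png')
    m=np.zeros(p.shape[:2],np.uint8)
    m[y:y+h,x:x+w]=(p[y:y+h,x:x+w].max(2)>140)*255
    n,l,s,ce=cv2.connectedComponentsWithStats(m);i=1+s[1:,4].argmax()
    cn=max(cv2.findContours((l==i).astype('uint8'),0,cv2.CHAIN_APPROX_NONE)[0],key=len)
    w_=ray(c,cn.reshape(-1,2),0.058)
    e=cv2.minEnclosingCircle(w_[:,:2].astype('float32')*1000)
    f=cv2.fitEllipse(w_[:,:2].astype('float32')*1000)
    print(c,s[i],e,f)
    # lid z up: white disc
    cs.append(np.array(f[0])/1000)
c0=np.mean(cs,0);print(c0)
for c,cc in zip(boxes,cs):
    p=cv2.imread(f'pics/{c}0.png')
    th=np.radians(np.arange(0,360,.5));r=np.linspace(.04,.095,56)
    P=np.stack([cc[0]-r[:,None]*np.cos(th),cc[1]-r[:,None]*np.sin(th),np.full((56,720),.06)],-1)
    # angle th: from -x side toward -y
    uv=proj(c,P).reshape(56,720,2).astype('float32')
    q=cv2.remap(p,uv[...,0],uv[...,1],cv2.INTER_CUBIC)
    q=(255*np.clip(q/110.,0,1)**.6).astype('uint8')
    q=cv2.resize(np.roll(q,360,1),(720,224))
    for a in range(-180,180,30): cv2.putText(q,str(a),((a+180)*2,12),0,.4,(0,255,0),1)
    cv2.imwrite(f'pics/pol_{c}.png',q)
cv2.imwrite('pics/pol.png',np.vstack([cv2.imread('pics/pol_side.png'),cv2.imread('pics/pol_top.png')]))
E
```

```text
side [234 188  41  26 768] ((555.272705078125, 70.22406005859375), 59.497371673583984) ((556.9255981445312, 71.68242645263672), (104.30838012695312, 112.97532653808594), 159.5801239013672)
top [ 235  181   36   35 1000] ((557.6944580078125, 77.6433334350586), 56.807159423828125) ((557.85107421875, 77.69021606445312), (110.25032043457031, 110.81710815429688), 158.82237243652344)
[0.55738834 0.07468632]
```

View pics/pol.png

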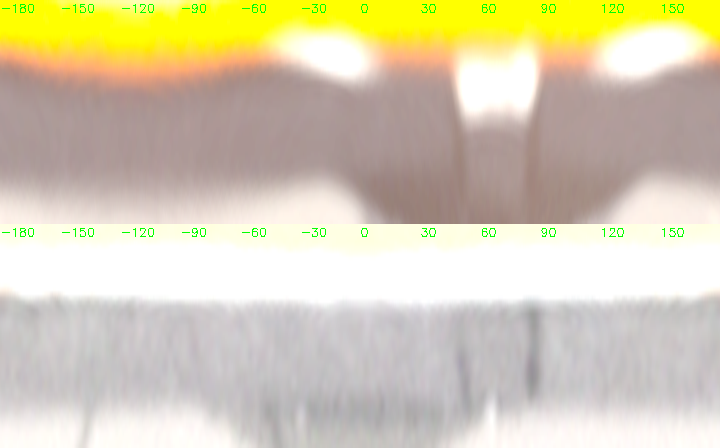

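>>> apply_moves(increments=[0,-38,-40,0,0,0,-38,-40,0,0,0,-38,-40,0,0,0,-38,-40,0,0,0,-38,-40,0,0,0,-38,-40,0,0,0,-38,-40,0,0,0,-38,-40,0,0,0,-38,-40,0,0,0,-38,-40,0,0], squeeze=20)

```text
t: 1.75
eef_pos: [0.4538, 0.1311, 0.2316]
tool_rot: [0.001, 0.156, 0.988, 0.004]
contact_force: [1.1, 0.1, 0.5]
gripper_width: -0.002
```

```bash
cat > st.py <<'E'
from h import *
from scipy.spatial.transform import Rotation
import sys
o=get_obs();R=Rotation.from_quat(np.roll(o['tool_rot'],-1)).as_matrix()
print(o['t'],o['eef_pos'].round(4),o['contact_force'].round(2),o['gripper_width']);print(R.round(3).tolist())
C=np.array([.557,.076])
for a in (35,69):
    t=np.radians(a);P=np.r_[C-.072*np.array([np.cos(t),np.sin(t)]),.06]
    print(a,P.round(4),'tool d mm',(R.T@(P-o['eef_pos'])*1000).round(1))
E
python3 st.py
```

```text
1.75 [0.4538 0.1311 0.2316] [1.1  0.06 0.49] -0.0017999596659366514
[[-0.951, 0.308, 0.004], [0.308, 0.951, 0.008], [-0.001, 0.009, -1.0]]
35 [0.498  0.0347 0.06  ] tool d mm [-71.5 -79.5 171. ]
69 [0.5312 0.0088 0.06  ] tool d mm [-111.1  -94.   170.9]
```

>>> apply_moves(increments=[0,-24,-27,0,0,0,-24,-27,0,0,0,-24,-26,0,0,0,0,0,40,0,0,0,0,40,0,0,0,0,35,0,0,0,0,25,0,0,0,0,0,0])

```text
t: 2.75
eef_pos: [0.5043, 0.0251, 0.0906]
tool_rot: [0.006, 0.161, 0.987, 0.005]
contact_force: [0.8, 0.2, 0.1]
gripper_width: 0.0
```

```bash
python3 st.py
python3 - <<'E'
from h import *
a=[]
for c in('side','top'):
    p,d=read_camera(c);u=proj(c,[[.53,.05,.06]])[0].astype(int)
    r=cv2.resize(p[u[1]-50:u[1]+50,u[0]-50:u[0]+50],(400,400),interpolation=2);a.append((255*(r/255.)**.5).astype('uint8'))
cv2.imwrite('pics/a1.png',np.hstack(a))
E
```

```text
2.75 [0.5043 0.0251 0.0906] [0.8  0.23 0.07] 0.00017067914206680545
[[-0.948, 0.318, 0.013], [0.318, 0.948, 0.009], [-0.01, 0.013, -1.0]]
35 [0.498  0.0347 0.06  ] tool d mm [ 9.3  6.8 30.6]
69 [0.5312 0.0088 0.06  ] tool d mm [-30.4  -7.3  30.8]
```

View pics/a1.png

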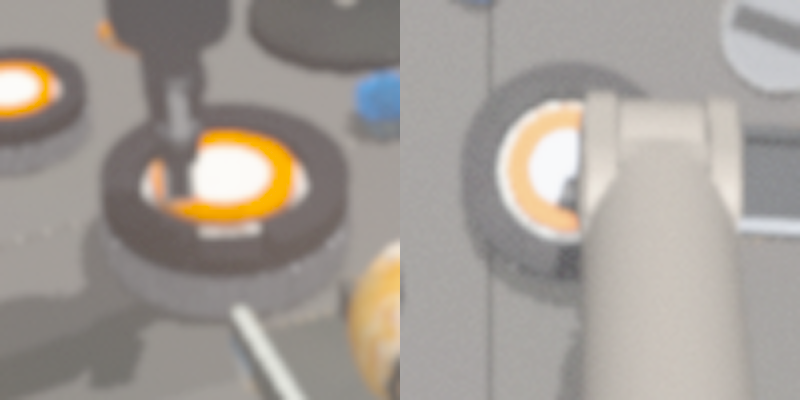

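>>> apply_moves(increments=[0,9,7,8,0,0,0,0,9,0,0,0,0,6,0,0,0,0,0,0])

```text
t: 3.35
eef_pos: [0.5014, 0.0367, 0.0706]
tool_rot: [0.01, 0.16, 0.987, 0.007]
contact_force: [0.1, 0.8, 0.4]
gripper_width: -0.0
```

```bash
python3 st.py
python3 - <<'E'
from h import *
a=[]
for c in('side',):
    p,d=read_camera(c);o=get_obs();print(proj(c,[o['eef_pos']]))
    u=proj(c,[[.53,.05,.06]])[0].astype(int)
    print(u);r=cv2.resize(p[u[1]-40:u[1]+40,u[0]-50:u[0]+50],(750,600),interpolation=2);a.append((255*(r/255.)**.5).astype('uint8'))
cv2.imwrite('pics/a2.png',np.hstack(a))
E
```

```text
3.35 [0.5014 0.0367 0.0706] [0.13 0.78 0.43] -0.00024199287372408045
[[-0.948, 0.317, 0.022], [0.317, 0.948, 0.012], [-0.017, 0.018, -1.0]]
35 [0.498  0.0347 0.06  ] tool d mm [ 2.7 -3.1 10.5]
69 [0.5312 0.0088 0.06  ] tool d mm [-36.9 -17.2  10.9]
[[240.13015489 208.03462951]]
[248 205]
```

View pics/a2.png

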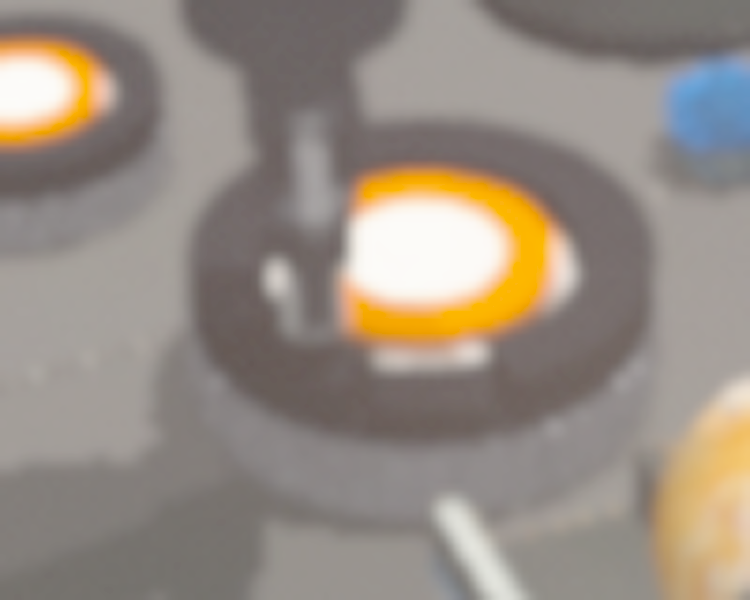

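>>> apply_moves(increments=[0,2,-3,4,0,0,0,0,4,0,0,0,0,3,0])

```text
t: 3.78
eef_pos: [0.4993, 0.034, 0.0599]
tool_rot: [0.011, 0.161, 0.987, 0.008]
contact_force: [-11.3, -0.5, 43.6]
gripper_width: 0.001
```

```bash
python3 st.py
```

```text
3.775 [0.4993 0.034  0.0599] [-11.25  -0.47  43.62] 0.0013318450257329619
[[-0.948, 0.317, 0.023], [0.318, 0.948, 0.012], [-0.018, 0.019, -1.0]]
35 [0.498  0.0347 0.06  ] tool d mm [ 1.5  0.2 -0.2]
69 [0.5312 0.0088 0.06  ] tool d mm [-38.2 -13.8   0.3]
```

>>> apply_moves(increments=[0,0,0,-0.5,0])

```text
t: 3.9
eef_pos: [0.4995, 0.034, 0.0605]
tool_rot: [0.011, 0.161, 0.987, 0.008]
contact_force: [0.4, 0.6, 0.4]
gripper_width: -0.003
```

>>> apply_moves(increments=[0,0,0,0,0])

```text
t: 4.03
eef_pos: [0.4996, 0.034, 0.0604]
tool_rot: [0.011, 0.161, 0.987, 0.008]
contact_force: [0.1, 1.0, 0.3]
gripper_width: -0.005
```

>>> apply_moves(increments=[0,0,0,0.6,0,0,0,0,0.2,0])

```text
t: 4.28
eef_pos: [0.4996, 0.034, 0.0602]
tool_rot: [0.01, 0.161, 0.987, 0.008]
contact_force: [-1.6, -0.3, 6.2]
gripper_width: 0.001
```

>>> apply_moves(increments=[0,-2,-1.5,0.2,0])

```text
t: 4.4
eef_pos: [0.5006, 0.0328, 0.0602]
tool_rot: [0.01, 0.161, 0.987, 0.009]
contact_force: [-1.9, 2.0, 6.1]
gripper_width: 0.0
```

>>> apply_moves(increments=[0,-4,-3,0.2,0,0,-4,-3,0.2,0,0,-4,-2,0.2,0])

```text
t: 4.78
eef_pos: [0.5086, 0.0246, 0.0601]
tool_rot: [0.008, 0.159, 0.987, 0.01]
contact_force: [-3.2, 2.5, 8.0]
gripper_width: -0.003
```

```bash
python3 st.py
```

```text
4.775 [0.5086 0.0246 0.0601] [-3.2   2.51  8.01] -0.0025977187416605816
[[-0.949, 0.315, 0.02], [0.315, 0.949, 0.018], [-0.013, 0.023, -1.0]]
35 [0.498  0.0347 0.06  ] tool d mm [13.2  6.3  0.1]
69 [0.5312 0.0088 0.06  ] tool d mm [-26.4  -7.9   0.3]
```

>>> apply_moves(increments=[0,-5,-2,0.2,0,0,-5,-2,0.2,0,0,-5,-1,0.2,0])

```text
t: 5.15
eef_pos: [0.5191, 0.0179, 0.0599]
tool_rot: [0.005, 0.158, 0.987, 0.012]
contact_force: [-2.5, 1.7, 4.6]
gripper_width: -0.002
```

>>> apply_moves(increments=[0,-5,-1,0.3,0,0,-5,-1,0.3,0])

```text
t: 5.4
eef_pos: [0.528, 0.013, 0.0591]
tool_rot: [0.005, 0.158, 0.987, 0.012]
contact_force: [1.2, 0.0, -0.0]
gripper_width: 0.002
```

```bash
python3 st.py
```

```text
5.4 [0.528  0.013  0.0591] [ 1.16  0.04 -0.05] 0.0016816891860083627
[[-0.95, 0.312, 0.014], [0.312, 0.95, 0.022], [-0.006, 0.025, -1.0]]
35 [0.498  0.0347 0.06  ] tool d mm [35.3 11.3 -0.8]
69 [0.5312 0.0088 0.06  ] tool d mm [-4.3 -3.  -0.9]
```

The force vanished and z is below the rim, so the finger is in the notch. I'll centre it, then press.

>>> apply_moves(increments=[0,-3,-3,1,0,0,-1.5,-1,2,0])

```text
t: 5.65
eef_pos: [0.5318, 0.0071, 0.0557]
tool_rot: [0.005, 0.158, 0.987, 0.012]
contact_force: [-0.8, 1.0, -0.3]
gripper_width: -0.002
```

>>> apply_moves(increments=[0,0,0,2,0,0,0,0,2,0])

```text
t: 5.9
eef_pos: [0.5319, 0.0068, 0.0518]
tool_rot: [0.005, 0.159, 0.987, 0.012]
contact_force: [-1.6, 0.2, 6.0]
gripper_width: 0.001
```

```bash
python3 st.py
```

```text
5.9 [0.5319 0.0068 0.0518] [-1.6   0.24  5.98] 0.0006454950179854725
[[-0.95, 0.313, 0.014], [0.313, 0.949, 0.021], [-0.007, 0.025, -1.0]]
35 [0.498  0.0347 0.06  ] tool d mm [40.9 16.1 -8.1]
69 [0.5312 0.0088 0.06  ] tool d mm [ 1.2  1.9 -8.2]
```

Pressing the catch at about 6 N, as specified.

>>> apply_moves(increments=[0,0,0,1.5,0,0,0,0,1.5,0])

```text
t: 6.15
eef_pos: [0.5319, 0.0068, 0.0492]
tool_rot: [0.005, 0.159, 0.987, 0.012]
contact_force: [-1.6, -0.2, 6.4]
gripper_width: -0.002
```

>>> apply_moves(increments=[0,0,0,1.2,0,0,0,0,0.8,0])

```text
t: 6.4
eef_pos: [0.5319, 0.0068, 0.0477]
tool_rot: [0.005, 0.159, 0.987, 0.012]
contact_force: [-1.5, -0.4, 5.6]
gripper_width: 0.001
```

>>> apply_moves(increments=[0,0,0,1,0,0,0,0,0.8,0])

```text
t: 6.65
eef_pos: [0.5319, 0.0068, 0.0465]
tool_rot: [0.005, 0.159, 0.987, 0.012]
contact_force: [-1.1, 0.5, 4.3]
gripper_width: -0.001
```

>>> apply_moves(increments=[0,0,0,0.7,0])

```text
t: 6.78
eef_pos: [0.5319, 0.0068, 0.0461]
tool_rot: [0.005, 0.159, 0.987, 0.012]
contact_force: [-1.8, -1.1, 7.2]
gripper_width: -0.003
```

>>> apply_moves(increments=[0,0,0,0.6,0])

```text
t: 6.9
eef_pos: [0.5319, 0.0067, 0.0459]
tool_rot: [0.006, 0.159, 0.987, 0.012]
contact_force: [-2.8, -0.4, 10.2]
gripper_width: -0.003
```

Force is rising at z = 46 mm, which means the catch is at its stop. I'll hold briefly, then retract and look.

>>> apply_moves(increments=[0,0,0,0.4,0,0,0,0,0.4,0])

```text
t: 7.15
eef_pos: [0.5319, 0.0068, 0.0461]
tool_rot: [0.006, 0.159, 0.987, 0.013]
contact_force: [-1.8, -0.9, 6.4]
gripper_width: -0.002
```

>>> apply_moves(increments=[0,0,0,-5,0,0,0,0,-10,0,0,0,0,-30,0,0,0,0,-40,0,0,0,0,-40,0,0,0,0,-40,0,0,25,35,0,0,0,25,35,0,0,0,25,35,0,0,0,25,35,0,0,0,25,35,0,0,0,0,0,0,0])

```text
t: 8.65
eef_pos: [0.4639, 0.2138, 0.2266]
tool_rot: [0.008, 0.16, 0.987, 0.014]
contact_force: [0.6, -1.2, -0.2]
gripper_width: 0.001
```

```bash
python3 st.py
python3 - <<'E'
from h import *
a=[]
for c in('side','top'):
    p,d=read_camera(c);cv2.imwrite(f'pics/{c}9.png',p)
    u=proj(c,[[.55,.07,.06]])[0].astype(int)
    r=cv2.resize(p[u[1]-40:u[1]+40,u[0]-40:u[0]+40],(400,400),interpolation=2);a.append((255*(r/255.)**.5).astype('uint8'))
    for th in('amethyst','tape','torch','crystal'):
        for r in outline_of(c,th)[:1]: print(c,th,r['p'],r['extent'])
    if c=='top':
        T=get_calibration(c)['camera_from_world']
        h=[]
        for q in [[.557,.076,.07],[.6,.076,.06],[.557+.035,.1,.065],[.557,.148,.06],[.53,.008,.046]]:
            v,w=proj(c,[q])[0].round().astype(int)[::-1];z=np.median(d[v-1:v+2,w-1:w+2])
            cz=(T@np.r_[q,1])[2];h.append((q,round(float(q[2]+cz-z),4)))
        print(h)
cv2.imwrite('pics/a9.png',np.hstack(a))
E
```

```text
8.65 [0.4639 0.2138 0.2266] [ 0.56 -1.2  -0.15] 0.0011718889368017222
[[-0.948, 0.316, 0.021], [0.317, 0.948, 0.026], [-0.011, 0.031, -0.999]]
35 [0.498  0.0347 0.06  ] tool d mm [ -87.2 -164.2  162.6]
69 [0.5312 0.0088 0.06  ] tool d mm [-126.9 -178.3  162.6]
side amethyst 0.61 [254.1, 218.5, 16.4, 8.2]
side tape 0.66 [223.6, 285.2, 24.3, 26.4]
side torch 0.68 [253.4, 335.0, 35.2, 50.6]
side crystal 0.58 [296.4, 180.9, 21.5, 15.5]
top amethyst 0.55 [144.6, 242.9, 25.0, 23.7]
top tape 0.77 [323.4, 255.4, 18.1, 15.1]
top torch 0.66 [364.1, 254.1, 33.3, 13.1]
top crystal 0.68 [229.2, 146.1, 13.8, 16.6]
[([0.557, 0.076, 0.07], 0.0722), ([0.6, 0.076, 0.06], 0.0707), ([0.5920000000000001, 0.1, 0.065], 0.0698), ([0.557, 0.148, 0.06], 0.0563), ([0.53, 0.008, 0.046], 0.047)]
```

View pics/a9.png

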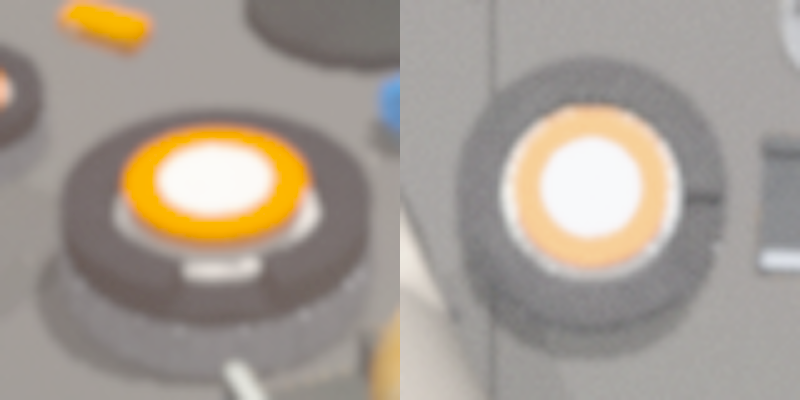

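View pics/top9.png

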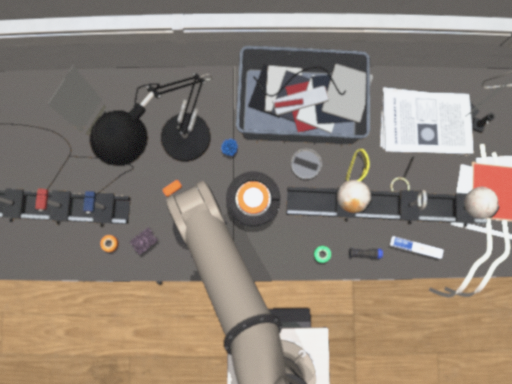

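```bash
python3 -c "
from station import *
print(hand_in())"
```

```text
the job is handed in; nothing more can be done
None
```

I found the notch, pressed the catch fully down, and the orange lid popped up and stayed up. The job is handed in; no verdict was reported.

- **Finding the notch:** Both cameras showed it about 69° from the near side, towards -y. I swept the closed fingertips along the rim at about 5–8 N. The force dropped to zero and the tip sank below the rim just short of that spot.
- **Pressing the catch:** It went down at about 6 N to its stop, with the TCP at z = 46 mm. I pressed a little longer there, then lifted clear.
- **Last checks:** Depth from the top camera put the lid at about 70–72 mm, up from 58 mm when shut, and the catch at about 47 mm. The arm was at z = 0.227 m and touching nothing. In the last top picture all four bystanders looked to be in their starting places.
- **Hard first touch:** My first contact with the rim peaked at about 44 N, under the 60 N limit but not light. I backed off, and the contact after that was light.
- **Network miss:** In the last side picture the network took the catch for the amethyst. The top picture shows the amethyst where it was.

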